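Pack a filter into a gasketed case and snap it shut

TASK

Stand the white oil filter upright in the open orange case and let go of it. Then swing the case's lid over and press it down against the rubber gasket until the red clip snaps over the lid's steel bar and holds it shut by itself, then back away. Never bear on the case, lid or clip with more than 25 N, and leave the other stock where it is.

Things in the scene. Friction and masses are not known exactly. Their poses are not given: they have to be found in the camera images.
- case: open-topped orange case fixed to the bench, 170 mm deep (its x) x 220 mm wide (its y), walls 8 mm thick, rim 75 mm above the bench. Origin: centre of its underside; its -x side (front, with the red clip) faces roughly to the robot, the lid's hinge runs along the top of its +x side
- case_in (a point): centre of the case's inner floor, 8 mm above the bench; the floor is 154 mm (x) x 204 mm (y)
- lid (a joint): lid angle, rad. 0: level, underside 87 mm above the bench, just touching the relaxed gasket; grows as it opens (1.57 = upright behind the case); below 0 the gasket is squeezed. Stiff hinge (0.26 N m friction): above 0 it stays where left. Held by the clip it stays below -0.012; uncaught, the gasket lifts it back to about 0. Grey plate, 170 mm hinge to front edge, 220 wide, 8 thick
- lid_bar (a point): middle of the round steel bar (6 mm thick, 40 mm long) on the lid's front edge, which the clip catches; 179 mm from the hinge line, 4 mm above the plane of the lid's underside; moves with the lid
- gasket_front (a point): middle of the front run of the black rubber gasket on the rim, at its relaxed top, 87 mm above the bench (does not move). Pressing on the lid's yellow patch it pushes back with about 4 N at first touch and about 1 N more per mm the patch goes down
- lid_hinge (a point): middle of the lid's hinge line: 87 mm above the bench, 85 mm from the case's centre to its +x side; the hinge line is along the case's y. It sits in the plane of the lid's underside
- lid_press (a point): middle of the yellow press patch (36 x 70 mm) on the lid's outer face, 150 mm from the hinge line; moves with the lid
- latch (a joint): angle of the red spring clip, rad; 0: upright at rest, grows as its nose is pushed away from the case. The nose is 36 mm wide with a sloping top: the lid's bar wedges it out to about 0.07 rad on the way down, adding up to 5 N, then it snaps back to 0 over the bar
- clip_foot (a point): foot of the clip, middle of the case's front, 25 mm above the bench. The clip's height is hand-set and differs each time: it catches with the bar 3 to 9.5 mm below its height at lid 0 (lid at -0.017 to -0.053 rad), taking 5 to 12 N on the yellow patch; about 1.5 mm further down the bar meets a rigid stop
- filter: the white spin-on oil filter with a blue band and steel top, upright cylinder 50 mm in diameter (steel top 47 mm), 60 mm tall, about 0.22 kg; origin at the centre of its underside, z up
- yellow_carton: bystander: yellow and black carton, 50 x 50 x 66 mm; origin at the centre of its underside
- green_tin: bystander: green tin with a black cap, 52 mm in diameter, 58 mm tall; origin at the centre of its underside
- black_carton: bystander: flat black carton with an orange stripe, 150 x 100 x 40 mm; origin at the centre of its underside

How it is judged (in metres and radians):
On the way, in this order (a step that is already met when the one before it is completed fails the run):
1. the filter stands upright on the case's floor, let go (x of filter in the frame of case_in between -0.056 and 0.056 m and y of filter in the frame of case_in between -0.081 and 0.081 m and z of filter in the frame of case_in below 0.004 m and angle between filter's own z axis and vertical below 0.15 rad and contact force between the fingers and filter below 0.1 N), for 0.2 s.
2. the lid is pressed into the gasket and the clip has snapped back over its bar (value of joint lid below -0.012 rad and value of joint latch below 0.025 rad), for 0.2 s.
At the end, for the whole second after the job is handed in: the lid is held shut by the clip alone (lid below -0.012 rad, clip back within 0.025 rad of rest, lid still), and the filter stands upright (within 0.15 rad) and still on the floor inside the case (all of step 2 and not (velocity of joint lid above 0.05 rad/s) and x of filter in the frame of case_in between -0.056 and 0.056 m and y of filter in the frame of case_in between -0.081 and 0.081 m and z of filter in the frame of case_in below 0.004 m and angle between filter's own z axis and vertical below 0.15 rad and linear speed of filter below 0.02 m/s); the robot touches nothing.
It fails at once if the robot bears on the case, lid or clip with more than 25 N (contact force between any of the arm, the fingers and case above 25 N).
It fails at once if another piece of stock is shifted by more than 20 mm or tipped (distance of any of yellow_carton, green_tin, black_carton from where it was at the start of the episode above 0.02 m or angle between any of yellow_carton, green_tin, black_carton's own z axis and vertical above 0.3 rad).
It also fails if it takes over 70 s, if anything falls off the work surface, if the arm or the gripper's body presses on something with over 40 N, if the wrist force passes 120 N, or if a joint passes its speed limit or range.

ROBOT

A 6-joint arm with a two-finger parallel gripper is mounted at the origin on the work surface. World frame = base frame: x ahead of the robot, y to its left, z up, the work surface at z = 0. Lengths are in mm, angles in rad, forces in N, time in s.
With the tool pointing down it reaches from about 275 to 725 mm from the base axis. Payload 5.6 kg.
Tool frame: the origin (TCP) lies on the centre line of the jaws, within the pads' length; the fingertips stand 11 mm ahead of it and the grasp point (between the pads) lies 8 mm behind it (robot.finger_overhang is the z of the fingertips in the tool frame, in mm); z points along the fingers, y is the line along which they close (so a half turn about z gives the same grasp; the last joint's range is limited). The gripper opens to 85 mm and grips with 20 to 120 N. Pads are 22 mm wide; open, the fingers measure 114 mm over their backs; the gripper's body (76 mm by 85 mm) begins 54 mm behind the grasp point. The pads swing forward as they close: fully open they stand 13 mm farther back than shut.
Start: joints at [-0.87, 0.255, 0.108, 0, -1.424, -0.285], TCP at [222.175, -503.121, 242.283] pointing down, gripper open.
Joint ranges: [-2.95, 2.95], [-1.21, 1.97], [-1.09, 1.5], [-2.87, 1.71], [-2.94, -0.07], [-3.05, 3.05]. Speed limits (rad/s): [2.57, 2.57, 3.14, 3.14, 3.14, 3.14].

INTERFACE

Orientations are given as a unit quaternion [x, y, z, w].
In Python, from cell import status, read_camera, hand_in, robot gives the robot as it stands.
- The arm moves only by the shell command python3 -m pendant 'ROWS' [OPENING] [FORCE]. ROWS is text: rows parted by semicolons, each of 6 numbers parted by spaces: the shift along the tool's x, y, z in mm, then the turn, a rotation vector about the tool's x, y, z in degrees. In form: x y z ax ay az; .... A call has 1 to 8 rows; each row shifts and turns the commanded pose from where the row before left it, along the tool's axes as they then stand; what a row does not reach is not made up. A row lasts 1/10 s, in which the tool goes at most 50 mm and 8.59 degrees, less where a joint would pass 70% of its speed; a pose out of reach is approached as far as the arm can. A call with a gripper value outside its range is refused whole. OPENING is the finger opening in mm, from 0 to 85.4, set as the call begins (- or left out, the last holds). The fingers move at their own pace and stop on an object; FORCE is the grip in N (left out, the last holds). Time passes only in rows, so rows that do not move let the fingers close. It gives the time, the measured TCP pose, the force, the opening and the grip force at its end, in the units of the state.
- status.get_state(): the state, without advancing time (a new reading comes with each control period).
- read_camera(name): name is "scene" or "top"; returns a dict with "image" (480x640x3 uint8, red, green, blue), "fov_y" (degrees; the focal length in pixels is half the picture's height over the tangent of half this angle, whatever the lens; pixels are square), "cx", "cy" (the principal point, pixels), "eye" and "attitude" of the camera in the world. Camera axes: x right, y down, z forward; pixel columns grow to the right and rows downward; lengths in mm; the calibration is good to about 2 mm. A picture is of the moment at which its call begins. There is no depth.
- hand_in(): hands the job in; it is judged then, once.
The state is a dict: "t": time; "joint_pos": joint angles; "joint_vel": joint speeds; "tau": joint torques, N m; "tcp_pos": TCP position; "ee_rot": TCP orientation; "wrist_force": force on the tool from outside, world axes, zero at the start; "ft_torque": the same for the moment, N m; "gripper_width": opening from 0.0 (shut) to 1.0 (fully open); "grip_force": force on a finger pad.
Only numpy, scipy, OpenCV 4.12 (cv2) and the standard library are available. Lean on these libraries where they do the work, as an engineer would, in place of code of your own. Each camera call takes 0.05 s, during which the arm holds its last target. There are 200 camera calls.

## Working session

There is one attempt and no reset: what is moved stays moved. The work goes in short steps, Python scripts to look and compute and a shell command to move; the robot and the scene stay as the last step left them, time stands still between calls to the robot, and variables do not carry over. Pictures are saved under pics/ and viewed, at most 10 in all, crops included, and the job is handed in when it is done.

```bash
mkdir -p pics; ls
cat > h.py <<'E'
import numpy as np, cv2
from scipy.spatial.transform import Rotation as R
from cell import status, read_camera, hand_in, robot
def cam(n):
    c=read_camera(n); f=240/np.tan(np.radians(c["fov_y"]/2))
    a=np.array(c["attitude"],float); M=R.from_quat(a).as_matrix() if a.size==4 else a.reshape(3,3)
    return c,f,M
def ray(c,f,M,u,v,z):
    d=M@np.array([(u-c["cx"])/f,(v-c["cy"])/f,1]); e=np.array(c["eye"],float)
    return e+d*(z-e[2])/d[2]
def proj(c,f,M,p):
    q=M.T@(np.array(p,float)-np.array(c["eye"])); return np.array([c["cx"]+f*q[0]/q[2],c["cy"]+f*q[1]/q[2]])
def save(c,name): cv2.imwrite("pics/"+name,cv2.cvtColor(c["image"],cv2.COLOR_RGB2BGR))
def pose():
    s=status.get_state(); return np.array(s["tcp_pos"]),R.from_quat(s["ee_rot"]),s
E
python3 - <<'E'
from h import *
for n in("top","scene"):
    c,f,M=cam(n); save(c,n+"0.png"); print(n,c["eye"],c["attitude"],f,c["cx"],c["cy"])
p,r,s=pose(); print(p,r.as_matrix().round(3),s["wrist_force"],s["t"])
E
```

```text
pics
top [ 402.1910411   -63.904538   1190.21173837] [ 0.7053686  -0.70529363  0.053693   -0.04618541] 579.6658805993627 304.79067607111244 229.96349428685798
scene [1179.83452557 -137.83417593 1018.48485185] [ 0.72641059  0.61981894 -0.19802902 -0.22121627] 517.6637750893123 325.69718339802927 235.27120690053073
[ 222.04013076 -502.73479701  241.49229086] [[-0.915 -0.404 -0.001]
 [-0.404  0.915  0.002]
 [ 0.     0.002 -1.   ]] [ 0.11366027  0.27348549 -0.83604435] 0.1
```

View pics/top0.png

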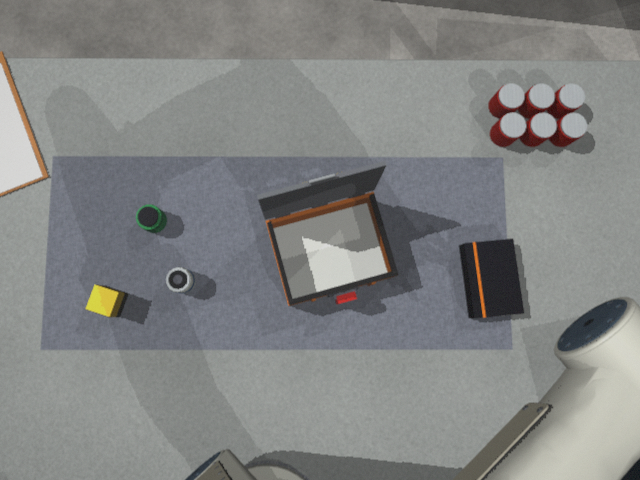

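View pics/scene0.png

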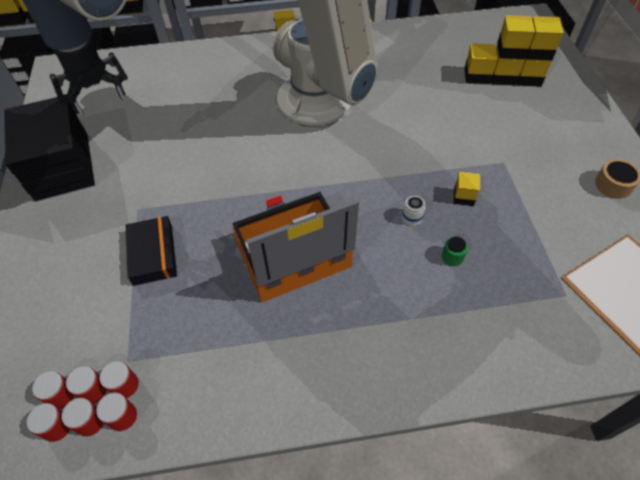

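The top view has the filter at about (180,279), the case near (330,250), the clip at (346,298) and the lid open toward the top. The yellow carton (105,301) and green tin (151,217) stand near the filter. I'll enlarge both regions.

Run:
```python
import cv2,numpy as np
a=cv2.imread("pics/top0.png")
x=cv2.resize(a[160:310,255:400],None,fx=4,fy=4,interpolation=cv2.INTER_CUBIC)
y=cv2.resize(a[255:305,155:205],None,fx=4,fy=4,interpolation=cv2.INTER_CUBIC)
s=cv2.imread("pics/scene0.png"); z=cv2.resize(s[185:235,390:440],None,fx=4,fy=4,interpolation=cv2.INTER_CUBIC)
o=np.zeros((600,800,3),np.uint8); o[:,:580]=x; o[:200,590:790]=y; o[210:410,590:790]=z
cv2.imwrite("pics/crop0.png",o)
```

```text
(no output)
```

View pics/crop0.png

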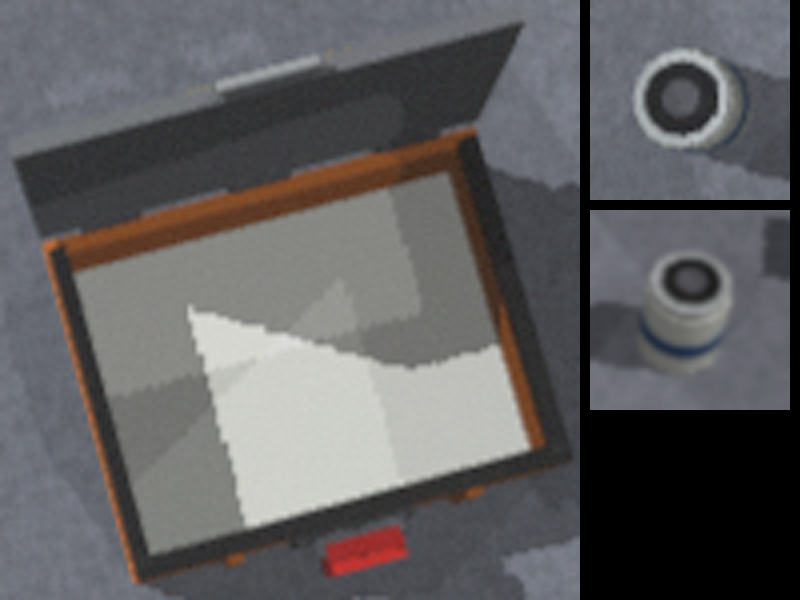

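The crop gives the gasket front corners at (290,304.5) and (397.5,274.5), the back-right at (374,194) and the back-left at (267.5,221). The filter top centre is (178.2,279.5) in top and (415,202.5) in scene. The lid bar runs from (309.5,182.5) to (335.5,175.5), and the yellow patch is visible in scene.

Run:
```python
from h import *
from scipy.optimize import least_squares
T=cam("top");S=cam("scene")
print("filter",ray(*T,178.2,279.5,60).round(1),ray(*S,415,202.5,60).round(1))
obs=[(290,304.5),(397.5,274.5),(373.7,193.8),(267.5,220.8)]
P=[ray(*T,u,v,87) for u,v in obs]
for p in P: print(p.round(1))
for i in range(4): print(np.linalg.norm(P[i]-P[(i+1)%4]).round(1))
c=np.mean(P,0); fr=(P[0]+P[1])/2; d=(P[2]+P[3]-P[0]-P[1])/2
print("case",c.round(1),"yaw",np.degrees(np.arctan2(d[1],d[0])), np.degrees(np.arctan2(*(P[0]-P[1])[[1,0]]))-90)
print("clip",[ray(*T,346,297,z).round(1) for z in(60,90,100)])
m=(322.5,179)
# lid: bar via both views
print("carton/tin/black",ray(*T,105,301,66)[:2],ray(*T,151,217,58)[:2],ray(*T,493,279,40)[:2])
yaw=np.arctan2(d[1],d[0]);x=np.array([np.cos(yaw),np.sin(yaw),0])
H=c+85*x;
for th in (1.4,1.5,1.6,1.7,1.8,1.9):
    b=H-179*np.cos(th)*x+np.array([0,0,179*np.sin(th)]); b+= 4*np.array([np.sin(th)*x[0],np.sin(th)*x[1],np.cos(th)])
    q=H-150*np.cos(th)*x+[0,0,150*np.sin(th)];q+= 8*np.array([np.sin(th)*x[0],np.sin(th)*x[1],np.cos(th)])
    print(th,proj(*T,b),proj(*S,q))
```

```text
filter [465.7 169.8  60. ] [467.8 171.3  60. ]
[417.1 -47.7  87. ]
[ 473.7 -252.3   87. ]
[ 630.3 -209.6   87. ]
[577.   -3.9  87. ]
212.2
162.3
212.5
165.8
case [ 524.5 -128.4   87. ] yaw 15.278915621017463 15.461447170956049
clip [array([ 431.8, -155.8,   60. ]), array([ 431. , -153.4,   90. ]), array([ 430.8, -152.6,  100. ])]
carton/tin/black [424.20226601 307.49133075] [588.91218678 227.52643277] [ 467.78096514 -450.19755454]
1.4 [328.83733528 201.40384372] [297.64857882 214.08062118]
1.5 [325.94163437 190.81432246] [300.65589303 219.5750819 ]
1.6 [322.98977729 180.4361467 ] [303.76196323 225.64967324]
1.7 [320.02800618 170.42879369] [306.9254537  232.23255135]
1.8 [317.10193367 160.94111065] [310.10235961 239.23964681]
1.9 [314.25518659 152.10718167] [313.24705269 246.57626908]
```

```bash
cat >> h.py <<'E'
C=np.array([524.5,-128.4,0]);YAW=np.radians(15.3)
X=np.array([np.cos(YAW),np.sin(YAW),0]);Y=np.array([-np.sin(YAW),np.cos(YAW),0])
def go(t):
    p,r,s=pose(); d=r.inv().apply(np.array(t,float)-p); print("tool delta",d.round(1),"dist",np.linalg.norm(d).round(1)); 
    m=r.as_matrix(); print("tcp",p.round(1),"yaw y",np.degrees(np.arctan2(m[1,1],m[0,1])).round(2),"F",np.round(s["wrist_force"],1),"t",s["t"])
    print("z axis",m[:,2].round(3))
E
python3 -m pendant '0 0 0 0 0 8.5; 0 0 0 0 0 0'; python3 -c "
from h import *
go([466.5,170.5,200])"
```

```text
t: 0.4
tcp_pos: [222.1, -503.0, 242.0]
ee_rot: [-0.133, 0.991, 0.0, -0.0]
wrist_force: [0.3, -0.2, 0.2]
gripper_width: 1.001
grip_force: 0.0
tool delta [-412.7  585.6   42.3] dist 717.7
tcp [ 222.1 -503.   242. ] yaw y 105.23 F [ 0.3 -0.2  0.2] t 0.4
z axis [-0.     0.001 -1.   ]
```

```bash
python3 -m pendant '-26 37 2 0 0 0; -26 37 2 0 0 0; -26 37 2 0 0 0; -26 37 2 0 0 0; -26 37 2 0 0 0; -26 37 2 0 0 0; -26 37 2 0 0 0; -26 37 2 0 0 0'; python3 -c "
from h import *
go([466.5,170.5,200])"
```

```text
t: 1.2
tcp_pos: [344.7, -160.9, 226.4]
ee_rot: [-0.135, 0.991, -0.0, 0.0]
wrist_force: [1.0, 0.3, 0.4]
gripper_width: 1.0
grip_force: 0.0
tool delta [-206.2  286.7   26.6] dist 354.1
tcp [ 344.7 -160.9  226.4] yaw y 105.55 F [1.  0.3 0.4] t 1.2
z axis [ 0.001  0.    -1.   ]
```

```bash
python3 -m pendant '-26 37 2 0 0 0; -26 37 2 0 0 0; -26 37 2 0 0 0; -26 37 2 0 0 0; -26 37 2 0 0 0; -26 37 2 0 0 0; -20 29 2 0 0 0; 0 0 0 0 0 0'; python3 -c "
from h import *
go([466.5,170.5,35])"
```

```text
t: 2.0
tcp_pos: [448.7, 129.1, 211.2]
ee_rot: [-0.137, 0.991, -0.0, -0.001]
wrist_force: [-0.8, -0.5, -0.5]
gripper_width: 0.999
grip_force: 0.0
tool delta [-28.6  35.  176.2] dist 181.9
tcp [448.7 129.1 211.2] yaw y 105.74 F [-0.8 -0.5 -0.5] t 2.0
z axis [-0.001 -0.    -1.   ]
```

```bash
python3 -m pendant '-14 17.5 20 0 0 0; -14.5 17.5 25 0 0 0; 0 0 40 0 0 0; 0 0 0 0 0 0; 0 0 0 0 0 0'; python3 -c "
from h import *
go([466.5,170.5,35])
c=cam('scene');save(c[0],'s1.png')
im=c[0]['image'][90:270,310:530,::-1];cv2.imwrite('pics/s1c.png',cv2.resize(im,None,fx=3,fy=3,interpolation=cv2.INTER_CUBIC))"
```

```text
t: 2.5
tcp_pos: [466.2, 166.5, 127.9]
ee_rot: [-0.134, 0.991, -0.001, -0.0]
wrist_force: [-0.4, 0.6, 0.9]
gripper_width: 1.002
grip_force: 0.0
tool delta [-1.4  3.9 92.9] dist 93.0
tcp [466.2 166.5 127.9] yaw y 105.44 F [-0.4  0.6  0.9] t 2.5
z axis [-0.    -0.001 -1.   ]
```

View pics/s1c.png

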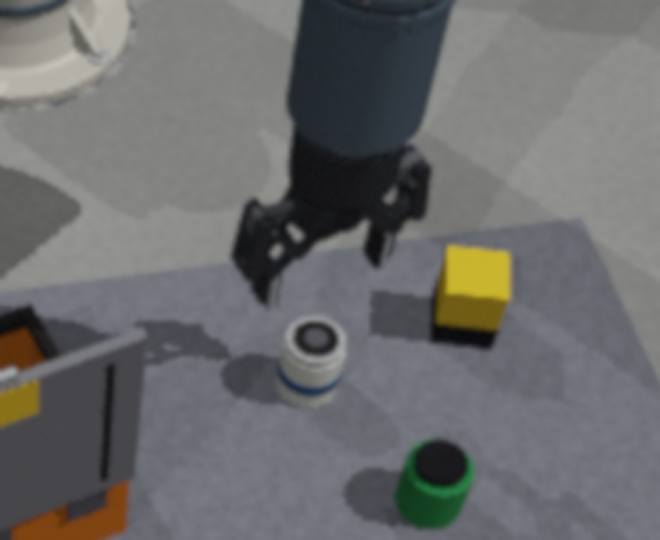

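The crop shows the open gripper hovering over the filter (its top at about (317,335) in the crop), with the carton and tin clear of the fingers. I'll go down and grip.

```bash
python3 -m pendant '-1.4 3.9 20 0 0 0; 0 0 30 0 0 0; 0 0 30 0 0 0; 0 0 12 0 0 0; 0 0 0 0 0 0; 0 0 0 0 0 0'; python3 -m pendant '0 0 0 0 0 0; 0 0 0 0 0 0; 0 0 0 0 0 0; 0 0 0 0 0 0; 0 0 0 0 0 0; 0 0 0 0 0 0; 0 0 0 0 0 0' 30 40
```

```text
t: 3.15
tcp_pos: [468.0, 171.9, 37.4]
ee_rot: [-0.134, 0.991, 0.001, 0.002]
wrist_force: [1.1, 0.1, -0.2]
gripper_width: 1.003
grip_force: 0.0
t: 3.85
tcp_pos: [467.1, 171.8, 36.6]
ee_rot: [-0.134, 0.991, 0.0, 0.001]
wrist_force: [-1.6, 0.9, 5.4]
gripper_width: 0.572
grip_force: 40.6
```

```bash
python3 -m pendant '0 0 -20 0 0 0; 0 0 -35 0 0 0; 0 0 -40 0 0 0; 0 0 -40 0 0 0; 0 0 0 0 0 0; 0 0 0 0 0 0'; python3 -c "
from h import *
go(C-10*X+[0,0,165])"
```

```text
t: 4.45
tcp_pos: [466.4, 171.6, 170.7]
ee_rot: [-0.133, 0.991, 0.001, 0.0]
wrist_force: [0.1, -0.0, -3.7]
gripper_width: 0.572
grip_force: 42.6
tool delta [  33.1 -304.7    5.3] dist 306.5
tcp [466.4 171.6 170.7] yaw y 105.31 F [ 0.1 -0.  -3.7] t 4.45
z axis [ 0.001  0.002 -1.   ]
```

```bash
python3 -m pendant '2 -20 0 0 0 0; 4.5 -38 0 0 0 0; 4.5 -38 0 0 0 0; 4.5 -38 0 0 0 0; 4.5 -38 0 0 0 0; 4.5 -38 0 0 0 0; 4.5 -38 0 0 0 0; 3 -37 0 0 0 0' >/dev/null; python3 -m pendant '1 -20 0 0 0 0; 0 0 0 0 0 0; 0 0 0 0 0 0; 0 0 0 0 0 0'; python3 -c "
from h import *
go(C-10*X+[0,0,45.5])
c=cam('top');save(c[0],'t2.png')"
```

```text
t: 5.65
tcp_pos: [514.6, -130.8, 169.3]
ee_rot: [-0.134, 0.991, 0.0, -0.001]
wrist_force: [-0.4, 0.2, -3.1]
gripper_width: 0.573
grip_force: 42.6
tool delta [ -0.4  -0.4 123.8] dist 123.8
tcp [ 514.6 -130.8  169.3] yaw y 105.35 F [-0.4  0.2 -3.1] t 5.65
z axis [-0.002  0.001 -1.   ]
```

View pics/t2.png

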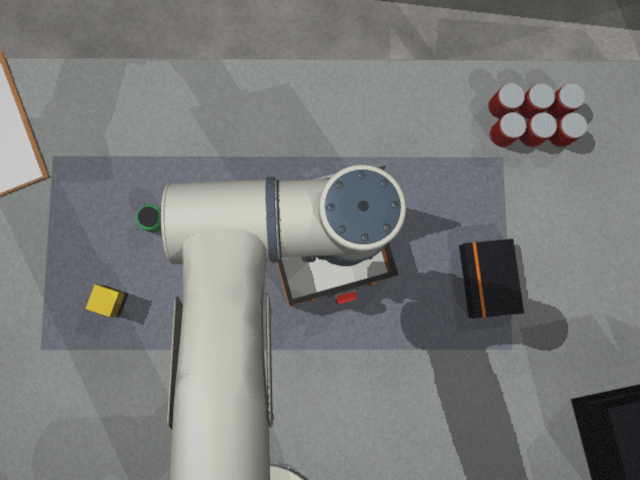

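The tool is over the case, filter held, with the carton and tin undisturbed. The wrist's side link would come down close to the lid's left corner, so I'll shift 28 mm toward the front before lowering.

```bash
python3 -m pendant '14 0 0 0 0 0; 14 0 0 0 0 0; 0 0 20 0 0 0; 0 0 30 0 0 0; 0 0 30 0 0 0; 0 0 25 0 0 0; 0 0 10 0 0 0; 0 0 0 0 0 0'; python3 -m pendant '0 0 4 0 0 0; 0 0 0 0 0 0; 0 0 0 0 0 0';python3 -c "
from h import *
go(C-38*X+[0,0,44.6])"
```

```text
t: 6.5
tcp_pos: [487.2, -138.7, 54.4]
ee_rot: [-0.134, 0.991, 0.0, -0.001]
wrist_force: [-0.8, -0.1, -2.3]
gripper_width: 0.574
grip_force: 42.6
t: 6.8
tcp_pos: [488.9, -139.0, 52.3]
ee_rot: [-0.133, 0.991, -0.0, 0.001]
wrist_force: [-0.0, 0.0, -2.2]
gripper_width: 0.572
grip_force: 42.6
tool delta [0.9 0.8 7.7] dist 7.8
tcp [ 488.9 -139.    52.3] yaw y 105.33 F [-0.   0.  -2.2] t 6.8
z axis [ 0.002 -0.    -1.   ]
```

```bash
python3 -m pendant '0 0 3 0 0 0; 0 0 2 0 0 0; 0 0 0 0 0 0; 0 0 0 0 0 0'; python3 -m pendant '0 0 1 0 0 0; 0 0 0 0 0 0; 0 0 0 0 0 0'
```

```text
t: 7.2
tcp_pos: [488.3, -139.0, 46.2]
ee_rot: [-0.133, 0.991, -0.0, -0.0]
wrist_force: [0.2, 0.9, -3.0]
gripper_width: 0.575
grip_force: 42.6
t: 7.5
tcp_pos: [488.3, -138.9, 45.3]
ee_rot: [-0.133, 0.991, -0.0, -0.0]
wrist_force: [1.1, -0.0, -3.0]
gripper_width: 0.575
grip_force: 42.6
```

```bash
python3 -m pendant '0 0 1 0 0 0; 0 0 0 0 0 0; 0 0 0 0 0 0'|grep -E "tcp|wrist"; python3 -m pendant '0 0 0.7 0 0 0; 0 0 0 0 0 0; 0 0 0 0 0 0'|grep -E "tcp|wrist"
```

```text
tcp_pos: [488.4, -139.0, 44.6]
wrist_force: [-1.1, 0.9, 2.1]
tcp_pos: [488.4, -139.0, 44.6]
wrist_force: [-3.8, 1.7, 7.7]
```

```bash
python3 -m pendant '0 0 0 0 0 0; 0 0 0 0 0 0; 0 0 0 0 0 0; 0 0 0 0 0 0' 75; python3 -m pendant '0 0 -10 0 0 0; 0 0 -25 0 0 0; 0 0 -35 0 0 0; 0 0 -40 0 0 0; 0 0 -40 0 0 0; 0 0 0 0 0 0; 0 0 0 0 0 0' ; python3 -c "
from h import *
go(C-160*X+[0,0,200])
c=cam('scene');save(c[0],'s3.png')"
```

```text
t: 8.5
tcp_pos: [488.4, -139.0, 43.5]
ee_rot: [-0.133, 0.991, -0.0, -0.0]
wrist_force: [1.4, -0.6, -1.3]
gripper_width: 0.879
grip_force: 0.0
t: 9.2
tcp_pos: [488.8, -138.9, 195.0]
ee_rot: [-0.133, 0.991, -0.0, 0.002]
wrist_force: [-1.0, 0.1, -0.8]
gripper_width: 0.878
grip_force: 0.0
tool delta [122.8   0.7  -5.4] dist 122.9
tcp [ 488.8 -138.9  195. ] yaw y 105.32 F [-1.   0.1 -0.8] t 9.2
z axis [ 0.003  0.    -1.   ]
```

View pics/s3.png

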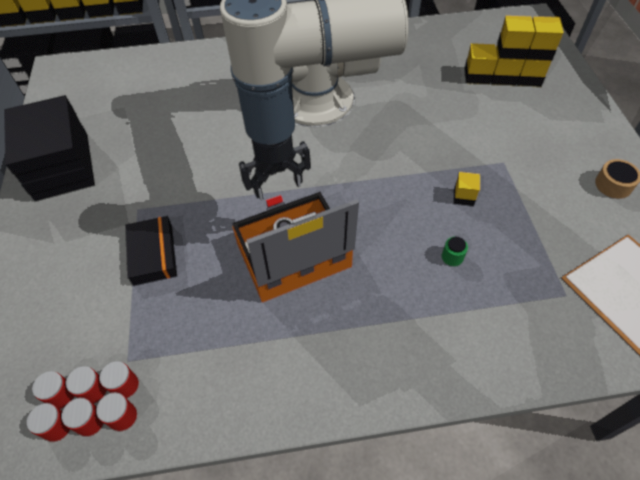

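The filter is in the case at about (283,223), and the lid stands upright with the tool clear. I'll shut the fingers, rise, and cross over to behind the lid.

```bash
python3 -m pendant '0 0 -35 0 0 0; 0 0 -40 0 0 0; 0 0 -40 0 0 0; 0 0 0 0 0 0; 0 0 0 0 0 0' 0 20|grep -E "tcp|width"; python3 -m pendant '-15 0 0 0 0 0; -30 0 0 0 0 0; -30 0 0 0 0 0; -35 0 0 0 0 0; -30 0 0 0 0 0; -20 0 0 0 0 0; -8 0 0 0 0 0; 0 0 0 0 0 0'; python3 -c "
from h import *
print(robot.finger_overhang)
T=cam('top');print('check',proj(*cam('scene'),[488.4,-139,68]))
go(C+135*X+[0,0,256])"
```

```text
tcp_pos: [488.2, -138.7, 307.9]
gripper_width: 0.021
t: 10.55
tcp_pos: [650.4, -94.2, 305.7]
ee_rot: [-0.134, 0.991, 0.0, -0.002]
wrist_force: [-0.1, 0.2, -0.5]
gripper_width: 0.002
grip_force: 0.0
11.0
check [284.02870627 225.06767854]
tool delta [-5.5  0.6 51.9] dist 52.2
tcp [649.7 -94.8 307.9] yaw y 105.32 F [ 0.1 -0.5  0.8] t 10.65
z axis [-0.001 -0.    -1.   ]
```

```bash
python3 -m pendant '0 0 20 0 0 0; 0 0 30 0 0 0; 0 0 0 0 0 0; 0 0 0 0 0 0'; python3 -c "
from h import *
p,r,s=pose();c=cam('scene')
cv2.imwrite('pics/s4.png',cv2.resize(c[0]['image'][120:320,200:400,::-1],None,fx=3,fy=3,interpolation=cv2.INTER_CUBIC))
# corner path -> TCP waypoints in case frame (x,z)
r0=158;q=np.array([130.,256.]);
for th in [1.55,1.4,1.25,1.1,.95,.8,.65,.5,.4,.3,.2,.12]:
    cx=85-r0*np.cos(th)+8*np.sin(th); cz=87+r0*np.sin(th)+8*np.cos(th)
    t=np.array([cx+11,cz+11]); print(th,t.round(1),'row x',-(t-q)[0].round(1),'z',-(t-q)[1].round(1)); q=t"
```

```text
t: 11.05
tcp_pos: [649.6, -95.1, 259.7]
ee_rot: [-0.133, 0.991, -0.0, -0.0]
wrist_force: [-0.8, -0.1, 0.4]
gripper_width: 0.001
grip_force: 0.0
1.55 [100.7 256.1] row x 29.3 z -0.1
1.4 [ 77.  255.1] row x 23.7 z 1.1
1.25 [ 53.8 250.5] row x 23.3 z 4.6
1.1 [ 31.5 242.4] row x 22.3 z 8.0
0.95 [ 10.6 231.2] row x 20.9 z 11.3
0.8 [ -8.3 216.9] row x 18.9 z 14.3
0.65 [-24.9 200. ] row x 16.6 z 16.9
0.5 [-38.8 180.8] row x 13.9 z 19.2
0.4 [-46.4 166.9] row x 7.6 z 13.9
0.3 [-52.6 152.3] row x 6.2 z 14.6
0.2 [-57.3 137.2] row x 4.7 z 15.1
0.12 [-59.9 124.9] row x 2.6 z 12.4
```

View pics/s4.png

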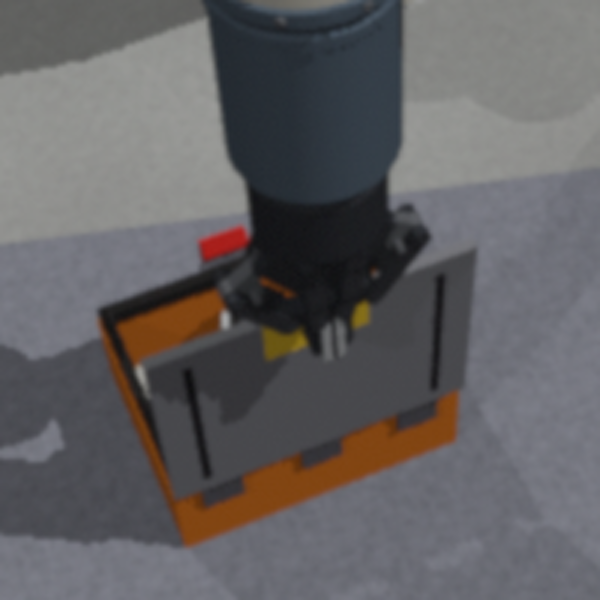

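The crop shows the shut fingers behind the lid, beside the yellow patch at about (310,335), with the knuckles above the lid edge. I'll start the arc.

```bash
python3 -m pendant '10 0 2 0 0 0; 10 0 0 0 0 0; 9 0 0 0 0 0; 12 0 0.5 0 0 0; 12 0 0.6 0 0 0; 12 0 2 0 0 0; 11.5 0 2.6 0 0 0'|grep -E "tcp|wrist"; python3 -m pendant '11 0 4 0 0 0; 11 0 4 0 0 0; 10.5 0 5.5 0 0 0; 10.5 0 5.8 0 0 0; 9.5 0 7 0 0 0; 9.5 0 7.3 0 0 0; 0 0 0 0 0 0'|grep -E "tcp|wrist"; python3 -c "
from h import *
go(C-8.3*X+[0,0,217])"
```

```text
tcp_pos: [576.8, -115.0, 252.6]
wrist_force: [1.5, 0.1, -1.0]
tcp_pos: [516.0, -131.5, 218.2]
wrist_force: [0.3, -0.1, 0.2]
tool delta [-0.7  0.8  1.3] dist 1.6
tcp [ 516.  -131.5  218.2] yaw y 105.3 F [ 0.3 -0.1  0.2] t 12.5
z axis [ 0.001 -0.    -1.   ]
```

```bash
python3 -m pendant '8.3 0 8.3 0 0 0; 8.3 0 8.7 0 0 0; 7 0 9.5 0 0 0; 7 0 9.7 0 0 0; 4 0 7 0 0 0; 3.6 0 7 0 0 0; 3.2 0 7.3 0 0 0; 3 0 7.3 0 0 0'|grep -E "tcp|wrist";  python3 -m pendant '2.4 0 7.5 0 0 0; 2.3 0 7.5 0 0 0; 0 0 0 0 0 0; 0 0 0 0 0 0'|grep -E "tcp|wrist"; python3 -c "
from h import *
c=cam('scene')
cv2.imwrite('pics/s5.png',cv2.resize(c[0]['image'][120:320,200:400,::-1],None,fx=3,fy=3,interpolation=cv2.INTER_CUBIC))
go(C-65*X+[0,0,120])"
```

```text
tcp_pos: [474.1, -143.0, 152.3]
wrist_force: [0.9, -0.3, 0.4]
tcp_pos: [469.2, -144.1, 137.3]
wrist_force: [0.3, 0.0, 1.1]
tool delta [ 7.8  0.7 17.6] dist 19.2
tcp [ 469.5 -144.1  137.6] yaw y 105.33 F [ 0.3 -0.2  0. ] t 13.75
z axis [-0. -0. -1.]
```

View pics/s5.png

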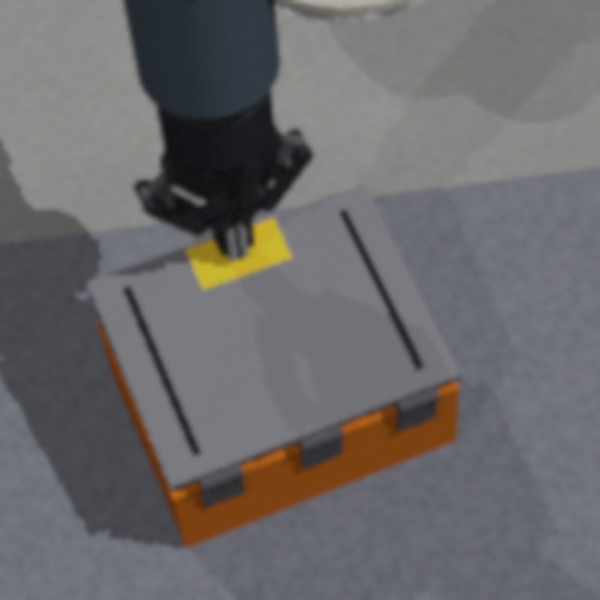

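The lid is nearly closed, with the fingertips on the yellow patch at about (238,255) in the crop. I'll slide to the patch centre and come down gently.

```bash
python3 -m pendant '3.5 0 7 0 0 0; 3 0 7 0 0 0; 1.5 0.7 6 0 0 0; 0 0 4 0 0 0; 0 0 3 0 0 0; 0 0 0 0 0 0; 0 0 0 0 0 0'|grep -E "tcp|wrist"
```

```text
tcp_pos: [461.7, -145.5, 110.5]
wrist_force: [0.7, -0.0, -0.3]
```

```bash
for i in 1 2; do python3 -m pendant '0 0 1 0 0 0; 0 0 1 0 0 0; 0 0 0 0 0 0; 0 0 0 0 0 0'|grep -E "tcp|wrist"; done; for i in 1 2 3; do python3 -m pendant '0 0 0.5 0 0 0; 0 0 0.5 0 0 0; 0 0 0 0 0 0; 0 0 0 0 0 0'|grep -E "tcp|wrist"; done
```

```text
tcp_pos: [461.9, -145.6, 109.1]
wrist_force: [-1.7, 1.4, 5.4]
tcp_pos: [461.8, -145.6, 107.2]
wrist_force: [-1.5, 1.0, 6.3]
tcp_pos: [461.7, -145.6, 105.9]
wrist_force: [-1.1, 0.8, 6.0]
tcp_pos: [461.7, -145.6, 105.0]
wrist_force: [-1.8, 1.0, 6.5]
tcp_pos: [461.6, -145.7, 104.1]
wrist_force: [-2.6, 1.1, 6.5]
```

```bash
for i in 1 2 3 4; do python3 -m pendant '0 0 0.5 0 0 0; 0 0 0 0 0 0; 0 0 0 0 0 0'|grep -E "tcp|wrist"; done
```

```text
tcp_pos: [461.6, -145.7, 103.6]
wrist_force: [-1.8, -0.1, 7.1]
tcp_pos: [461.6, -145.7, 103.2]
wrist_force: [-2.7, 1.6, 7.1]
tcp_pos: [461.6, -145.7, 102.7]
wrist_force: [-2.2, 1.5, 7.5]
tcp_pos: [461.6, -145.7, 102.2]
wrist_force: [-3.4, 1.0, 8.2]
```

```bash
for i in 1 2 3 4; do python3 -m pendant '0 0 0.5 0 0 0; 0 0 0 0 0 0; 0 0 0 0 0 0'|grep -E "tcp|wrist"; done
```

```text
tcp_pos: [461.6, -145.7, 101.7]
wrist_force: [-2.0, 1.4, 7.6]
tcp_pos: [461.6, -145.7, 101.1]
wrist_force: [-2.4, 0.5, 7.8]
tcp_pos: [461.5, -145.7, 100.6]
wrist_force: [-1.8, 0.9, 6.3]
tcp_pos: [461.6, -145.7, 100.2]
wrist_force: [-2.5, 1.3, 7.8]
```

```bash
for i in 1 2 3; do python3 -m pendant '0 0 0.4 0 0 0; 0 0 0 0 0 0; 0 0 0 0 0 0'|grep -E "tcp|wrist"; done
```

```text
tcp_pos: [461.6, -145.7, 99.9]
wrist_force: [-4.0, 1.3, 8.5]
tcp_pos: [461.5, -145.7, 99.5]
wrist_force: [-2.8, 1.6, 9.7]
tcp_pos: [461.5, -145.7, 99.2]
wrist_force: [-4.0, 0.8, 9.8]
```

```bash
for i in 1 2 3 4; do python3 -m pendant '0 0 0.4 0 0 0; 0 0 0 0 0 0; 0 0 0 0 0 0'|grep -E "tcp|wrist"; done
```

```text
tcp_pos: [461.5, -145.7, 99.0]
wrist_force: [-3.8, 1.1, 10.7]
tcp_pos: [461.6, -145.8, 98.9]
wrist_force: [-5.7, 2.1, 13.6]
tcp_pos: [461.6, -145.8, 98.9]
wrist_force: [-6.7, 3.0, 16.4]
tcp_pos: [461.6, -145.8, 98.8]
wrist_force: [-7.5, 3.8, 19.0]
```

Force is now rising at the arm's own stiffness, so the bar is on the rigid stop. I'll back off in steps to see whether the lid is held.

```bash
for i in 1 2 3 4 5; do python3 -m pendant '0 0 -1 0 0 0; 0 0 0 0 0 0; 0 0 0 0 0 0'|grep -E "tcp|wrist"; done
```

```text
tcp_pos: [461.6, -145.7, 99.0]
wrist_force: [-5.4, 1.9, 12.4]
tcp_pos: [461.5, -145.7, 99.5]
wrist_force: [-3.2, 1.6, 9.1]
tcp_pos: [461.5, -145.7, 100.3]
wrist_force: [-2.9, 2.1, 7.9]
tcp_pos: [461.6, -145.5, 100.6]
wrist_force: [0.5, 0.3, 1.1]
tcp_pos: [461.4, -145.5, 101.5]
wrist_force: [-0.6, -0.2, -0.1]
```

The force vanished at z≈100.5, so the lid is held about 5.5 mm down. I'll back away and check.

```bash
python3 -m pendant '0 0 -15 0 0 0; 0 0 -35 0 0 0; 0 0 -40 0 0 0; 0 -30 -20 0 0 0; 0 -40 0 0 0 0; 0 -40 0 0 0 0; 0 -40 0 0 0 0; 0 -40 0 0 0 0'|grep -E "tcp|wrist";python3 -m pendant '0 -40 0 0 0 0; 0 -30 0 0 0 0; 0 0 0 0 0 0; 0 0 0 0 0 0; 0 0 0 0 0 0'
python3 - <<'E'
from h import *
o=[]
for n,(u,v) in(("top",(340,245)),("scene",(295,245))):
    c,f,M=cam(n); o.append(cv2.resize(c["image"][v-75:v+75,u-95:u+95,::-1],None,fx=2.1*2,fy=4,interpolation=cv2.INTER_CUBIC)[:, :][:600,:798])
    
cv2.imwrite("pics/end.png",np.hstack([cv2.resize(i,(400,300)) for i in o]))
E
```

```text
tcp_pos: [511.9, -330.3, 211.5]
wrist_force: [-0.3, 0.2, -0.2]
t: 23.75
tcp_pos: [530.2, -395.7, 211.8]
ee_rot: [-0.134, 0.991, 0.0, -0.0]
wrist_force: [-0.4, -0.5, -0.1]
gripper_width: 0.001
grip_force: 0.0
```

View pics/end.png

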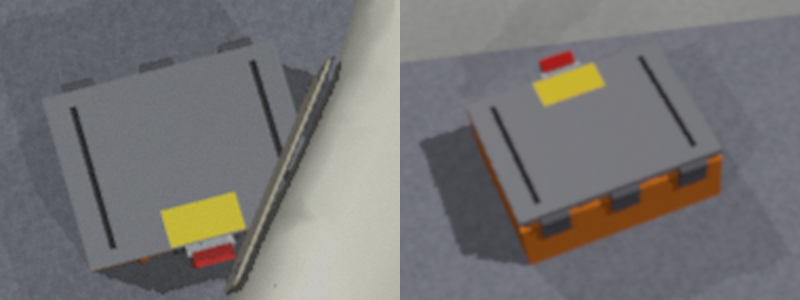

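The lid is shut with the red clip over the bar (at (212,255) in the left crop), and the robot touches nothing.

```bash
python3 -c "
from h import *
print(hand_in())"
```

```text
the job is handed in; nothing more can be done
None
```

The filter is standing in the case, the lid is held shut by the clip, the robot is clear, and the job is handed in at about 24 s; peak pressing force on the lid was about 21 N, and no verdict came back.

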